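Pump up the airbrush air unit

ROBOT

A 6-joint arm with a two-finger parallel gripper is mounted at the origin on the work surface. World frame = base frame: x ahead of the robot, y to its left, z up, the work surface at z = 0. Lengths are in m, angles in rad, forces in N, time in s.
With the tool pointing down it reaches from about 0.3 to 0.775 m from the base axis. Payload 14.6 kg.
Tool frame: the origin (TCP) lies midway between the tips of the shut fingers; the grasp point (between the pads) lies 19 mm behind it (ctrl.hold_point_z is the distance from the TCP to the grasp point, in m); z points along the fingers, x is the direction in which the jaws open and shut, and the axes are right-handed (so a half turn about z gives the same grasp; the last joint's range is limited). The gripper opens to 94 mm and grips with 3 to 60 N. Pads are 16 mm wide; open, the fingers measure 119 mm over their backs; the gripper's body (75 mm by 177 mm) begins 78 mm behind the grasp point.
Start: joints at [-1.386, 0.3, 1.521, -0, 1.321, -0.067], TCP at [0.137, -0.533, 0.173] pointing down, gripper open.
Joint ranges: [-3.03, 3.03], [-0.79, 2.21], [0.23, 2.52], [-1.04, 4.18], [0, 3.07], [-2.55, 2.55]. Speed limits (rad/s): [2.22, 2.22, 2.57, 3.14, 3.14, 3.14].

INTERFACE

Orientations are given as [roll, pitch, yaw] about the fixed x, y, z axes, in that order (R = Rz(yaw) Ry(pitch) Rx(roll)).
In Python, from station import ctrl, viewer, ticket, nets gives the robot as it stands.
- The arm moves only by the tool carry_out, never from a script. Its argument "commands" is one flat list of numbers, 7 for each row, row after row: the closure, from -1 (fully open) to 1 (shut), so that 0 is half open, then the shift along the world's x, y, z in cm, then the turn, a rotation vector about the world's x, y, z in rad. In form: [gripper, tx, ty, tz, ax, ay, az, gripper, tx, ty, tz, ax, ay, az, ...]. A call has 1 to 12 rows; each row is the pose to reach, as a shift and turn from the pose measured when the call began; what a row does not reach only later rows make up. A row lasts 1/12 s, in which the tool goes at most 41.7 mm and 7.16 degrees, less where a joint would pass 70% of its speed; a pose out of reach is approached as far as the arm can. A call with a gripper value outside its range is refused whole. The fingers move at their own pace and stop on an object; "force" is the grip in N (left out, the last holds). Time passes only in rows, so rows that repeat a pose let the fingers close. It gives the time, the measured TCP pose, the force and the opening at its end, in the units of the state.
- ctrl.get_obs(): the state, without advancing time (a new reading comes with each control period).
- viewer.camera(name): name is "side" or "top" or "wrist"; returns (picture, depth): 384x512x3 uint8, blue, green, red; 384x512 float32, m along the optical axis (not along the pixel's ray), 0 where there is no reading.
- viewer.camera_info(name): a dict with "fx", "fy", "cx", "cy" (pixels), "R" (3x3) and "t" (3): a world point X has camera coordinates R X + t. Camera axes: x right, y down, z forward; pixel columns grow to the right and rows downward; lengths in m; the calibration is good to about 2 mm. A picture is of the moment at which its call begins: read the wrist's pose just before it. camera_info takes no time and is no camera call; for the wrist camera it gives the pose at the moment of the call.
- ticket.hand_in(): hands the job in, once; it reports no verdict.
Trained networks look in the newest picture that a camera, given by its name, has taken for a name from the list of things; names that differ only in an ending like _2 or _b are one class to them, and where a whole thing is asked for, a point or a joint stands for the part that bears it (a point fixed in the world has none). Each returns a list of dicts, best first, with "confidence" (0 to 1); they miss things now and then, are a little off and sometimes report something else, mostly with a low value. They report only what shows in the picture. A call takes as long as a camera call.
- nets.silhouettes(camera, thing): "region" (384x512 bool, what is visible of it) and "extent" ([left, top, right, bottom] in pixels, round what is visible of it).
The state is a dict: "time_s": time; "qpos": joint angles; "joint_vel": joint speeds; "tau": joint torques, N m; "ee_pos": TCP position; "eef_rot": TCP orientation; "force": force on the tool from outside, world axes, zero at the start; "moment": the same for the moment, N m; "grip_width": finger opening in m.
Only numpy, scipy, OpenCV 4.12 (cv2) and the standard library are available. Lean on these libraries where they do the work, as an engineer would, in place of code of your own. Each camera call takes 0.05 s, during which the arm holds its last target. There are 200 camera calls.

TASK

Get the airbrush's hand-pumped air unit up to pressure. First push its release lever all the way round to closed with a fingertip, then press the pump plunger down with full strokes, letting it spring right back up each time, until the indicator pin stands fully out; then come away with the plunger up. Only press and push: do not pull the plunger up, do not touch the pin, do not pump while the lever is open, and leave the other things where they stand.

Things in the scene. Friction and masses are not known exactly. Their poses are not given: they have to be found in the camera images.
- pump: The air unit: a grey painted box 130 mm (its x) by 280 mm (its y), deck 75 mm high, on a dark 170 x 300 mm foot plate, screwed to the bench. Origin at the centre of its underside, on the bench; its front (-x) faces roughly towards the robot, z is up. On the deck, along its y axis: release lever at y = -90 mm, plunger at y = +5 mm, indicator pin at y = +95 mm.
- plunger_top (a point): Centre of the flat top of the plunger's round black palm button (52 mm across, 14 mm thick, on a 22 mm steel rod). Up, it is 145 mm above the bench; it goes straight down with the plunger.
- plunger (a joint): Plunger travel in m: 0 = up at rest, 0.030 = fully down (hard stop). A spring of 400 N/m (12 N at the bottom, plus 1 to 2 N while it drives the pin and about 2 N per 0.1 m/s) brings it back up in about 0.3 s after release. It has no detent. Below 0 it is being pulled up (up to 5 mm possible, not allowed).
- pin_top (a point): Centre of the flat top of the indicator pin, a vertical brass pin 14 mm across in a dark 28 mm collar whose top is 87 mm above the bench. Pushed in, the pin's top is 93 mm above the bench (6 mm above its collar); fully out, 125 mm (38 mm above the collar), with its dark ring then showing just above the collar.
- pin (a joint): How far the pin is out, in m: starts between 0 and 0.009; fully out = 0.032. Each full downstroke raises it 6.4 mm (the first 4 to 13 mm; 3 or 4 full strokes in all); between strokes it stays. A stroke counts fully if the plunger has first come up to within 4 mm of rest and then goes to within 2 mm of its stop; half strokes give little or nothing. Pumping when it is fully out does nothing.
- release (a joint): Angle of the release lever in rad: 0 = open, the lever points to the unit's front (-x of the pump); 1.57 = closed (stop), it points to the unit's right end (-y of the pump). It turns about a vertical axis, counter-clockwise seen from above as it closes, and stays where it is left; stiff with about 0.06 N m. Starts between 0 and 0.3.
- lever_pivot (a point): The vertical axis of the release lever, at mid-height of its blade, 103 mm above the bench.
- lever_tip (a point): End of the release lever, a flat steel blade 14 mm wide and 18 mm high (94 to 112 mm above the bench, 19 mm clear above the deck), at mid-height, 75 mm from the pivot.
- paint_jar: Small glass jar with white cap, 30 mm across, 42 mm high, standing loose on the deck behind and between plunger and pin. Origin at the centre of its underside. Leave alone.
- tumbler: Green glass tumbler, 68 mm across, 85 mm high, on the bench. Origin at the centre of its underside. Leave alone.
- tin: Steel tin with a paper label, 68 mm across, 95 mm high. Origin at the centre of its underside. Leave alone.
- jar: Brown glass jar with steel lid, 64 mm across, 75 mm high. Origin at the centre of its underside. Leave alone.
- spray_bottle: White spray bottle with a trigger head, 74 mm across, 166 mm high. Origin at the centre of its underside. Leave alone.
- brush: Paint brush 180 mm long lying on the bench in front of the unit. Leave alone.
- spanner: Open-ended spanner 140 mm long lying on the bench to the right of the unit. Leave alone.

How it is judged:
By the outcome, as a careful person would: the job done as asked, in the order asked, and still so for the second after the job is handed in, with the robot touching nothing.
It also fails if it takes over 56 s, if anything falls off the work surface, if the arm or the gripper's body presses on something with over 40 N, if the wrist force passes 120 N, or if a joint passes its speed limit or range.

## Working session

There is one attempt and no reset: what is moved stays moved. The work goes in short steps, Python scripts to look and compute and a tool call to move; the robot and the scene stay as the last step left them, time stands still between calls to the robot, and variables do not carry over. Pictures are saved under pics/ and viewed, about 8 in all and at most 12, crops included, and the job is handed in when it is done.

Besides the shell and the picture viewer there is one more tool, called as name(argument=value, ...) on one line, values as JSON. carry_out: Moves the arm, as the interface text tells. Its arguments: {"type":"object","properties":{"commands":{"type":"array","items":{"type":"number"}},"force":{"type":"number"}},"required":["commands"]}

```bash
mkdir -p pics; cat > h.py <<'E'
import numpy as np, cv2
from station import ctrl, viewer, ticket, nets
def cloud(cam):
    im,d=viewer.camera(cam); i=viewer.camera_info(cam)
    v,u=np.mgrid[:384,:512]
    P=np.stack([(u-i['cx'])/i['fx']*d,(v-i['cy'])/i['fy']*d,d],-1)
    W=(P-i['t'])@np.array(i['R'])
    W[d==0]=np.nan
    return im,W
E
python3 - <<'E'
from h import *
np.set_printoptions(precision=4,suppress=True)
o=ctrl.get_obs();print(o['time_s'],o['ee_pos'],o['eef_rot'],o['force'],o['grip_width'])
ims=[]
for c in('top','side'):
    im,W=cloud(c); np.save(f'{c}.npy',W); cv2.imwrite(f'pics/{c}0.png',im)
    for t in('pump','plunger_top','pin_top','lever_tip','paint_jar'):
        for r in nets.silhouettes(c,t)[:2]:
            p=W[r['region']]; print(c,t,round(r['confidence'],2),r['extent'],np.nanmedian(p,0),np.nanmax(p[:,2]))
print(ctrl.get_obs()['time_s'])
E
```

```text
0.0 [ 0.137  -0.5324  0.1726] [-3.1415  0.0012 -1.319 ] [ 0.2732 -0.1961 -0.3025] 0.09383915991701296
top pump 0.6 [216.1, 151.9, 352.4, 245.5] [ 0.5652 -0.0245  0.0759] 0.15189275018417148
top plunger_top 0.76 [270.1, 179.4, 297.4, 207.0] [ 0.5706 -0.0221  0.1471] 0.15189275018417148
top lever_tip 0.84 [320.2, 176.9, 346.6, 211.7] [ 0.5671 -0.1302  0.1128] 0.1175888032544821
top lever_tip 0.45 [248.5, 176.9, 263.3, 189.0] [0.5974 0.0331 0.1182] 0.12386117729729242
top paint_jar 0.49 [250.8, 175.8, 264.3, 190.8] [0.5973 0.0331 0.118 ] 0.12386117729729242
side pump 0.85 [222.2, 163.4, 324.0, 287.8] [0.546  0.0413 0.0752] 0.1489514887684486
side pin_top 0.47 [262.1, 218.1, 270.7, 227.4] [0.5503 0.0706 0.0991] 0.10247173362059658
side lever_tip 0.73 [281.1, 163.6, 318.4, 173.8] [ 0.5654 -0.1272  0.1098] 0.11506065452245319
side lever_tip 0.34 [263.0, 218.9, 271.0, 229.3] [0.5503 0.0695 0.099 ] 0.10247173362059658
side paint_jar 0.79 [245.5, 191.8, 260.6, 219.2] [0.5974 0.0418 0.1046] 0.11958080701804145
0.6
```

```bash
python3 - <<'E'
import cv2,numpy as np
a=cv2.imread('pics/top0.png')[130:270,190:380];b=cv2.imread('pics/side0.png')[130:310,200:350]
cv2.imwrite('pics/a.png',cv2.resize(a,None,fx=4,fy=4,interpolation=cv2.INTER_CUBIC));cv2.imwrite('pics/b.png',cv2.resize(b,None,fx=3,fy=3,interpolation=cv2.INTER_CUBIC))
np.set_printoptions(precision=4,suppress=True)
for c in('top','side'):
    W=np.load(c+'.npy'); z=W[...,2]; x,y=W[...,0],W[...,1]
    near=(abs(x-.57)<.16)&(abs(y)<.25)
    def s(m,n):
        p=W[m&near].astype(np.float32); 
        if len(p)>4: print(c,n,len(p),p.min(0),p.max(0),p.mean(0))
        return p
    p=s((abs(z-.075)<.004),'deck')
    print(cv2.minAreaRect(p[:,:2]))
    p=s((z>.136)&(z<.16)&(np.hypot(x-.57,y+.02)<.04),'button')
    print(cv2.minEnclosingCircle(p[:,:2]))
    p=s((z>.1)&(z<.12)&(y<-.07)&(y>-.2)&(abs(x-.57)<.09),'lever'); print(cv2.minAreaRect(p[:,:2]))
    p=s((z>.09)&(z<.13)&(np.hypot(x-.55,y-.07)<.02),'pin')
E
```

```text
top deck 5702 [ 0.4814 -0.1818  0.071 ] [0.7294 0.2281 0.079 ] [ 0.5794 -0.0105  0.076 ]Traceback (most recent call last):
  File "<stdin>", line 13, in <module>
cv2.error: OpenCV(4.12.0) /io/opencv/modules/imgproc/src/convhull.cpp:143: error: (-215:Assertion failed) total >= 0 && (depth == CV_32F || depth == CV_32S) in function 'convexHull'
```

View pics/a.png

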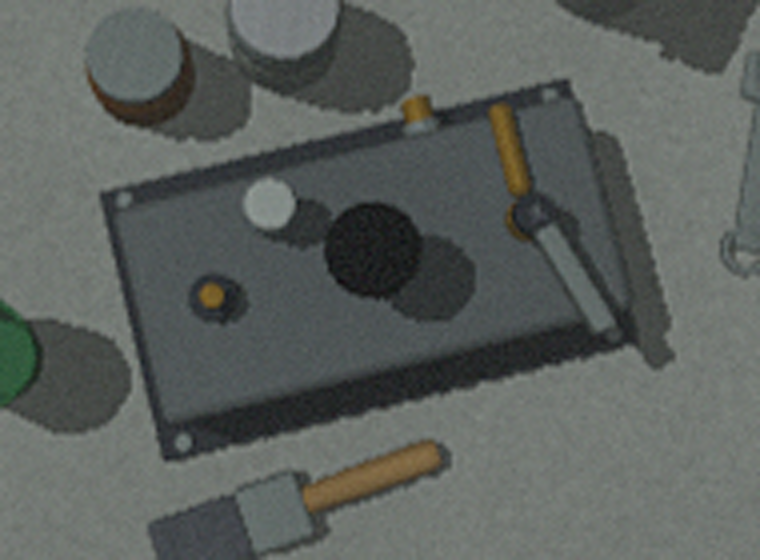

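View pics/b.png

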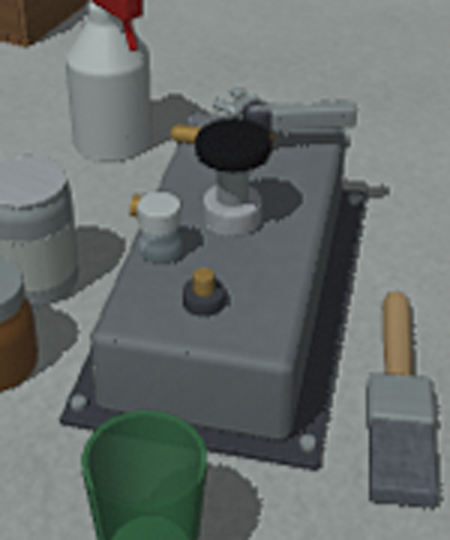

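The views agree. In the top crop the plunger button is at (372,250), the lever runs from pivot (535,212) to tip (605,325), and the pin is at (211,296), nearly in. The jar is behind and between them. Pump yaw is about +0.24, and the lever is about 0.3 rad from open.

```bash
python3 - <<'E'
import cv2,numpy as np
np.set_printoptions(precision=4,suppress=True)
for c in('top','side'):
    W=np.load(c+'.npy'); z=W[...,2]; x,y=W[...,0],W[...,1]
    near=(abs(x-.57)<.16)&(abs(y)<.25)
    def s(m,n):
        p=np.ascontiguousarray(W[m&near],dtype=np.float32)
        print(c,n,len(p),p.min(0),p.max(0),p.mean(0))
        return p[:,:2].copy()
    mask=((abs(z-.075)<.004)&(abs(x-.57)<.12)).astype(np.uint8)
    n,l,st,_=cv2.connectedComponentsWithStats(mask); k=1+st[1:,4].argmax()
    print(cv2.minAreaRect(s(l==k,'deck')))
    print(cv2.minEnclosingCircle(s((z>.138)&(z<.155)&(np.hypot(x-.57,y+.02)<.04),'button')))
    print(cv2.minAreaRect(s((z>.105)&(z<.119)&(y<-.07)&(y>-.2)&(abs(x-.57)<.09),'lever')))
    s((z>.092)&(z<.13)&(np.hypot(x-.55,y-.07)<.02),'pin')
    s((z>.105)&(z<.13)&(np.hypot(x-.6,y-.035)<.025),'jar')
    s((z>.08)&(z<.16)&(y<-.085)&(y>-.2)&(x>.6),'rear tube')
E
```

```text
top deck 4524 [ 0.4814 -0.1451  0.071 ] [0.6539 0.1208 0.079 ] [ 0.5637 -0.0043  0.076 ]
((0.5692431926727295, -0.01083451509475708), (0.12930916249752045, 0.24533440172672272), 14.042915344238281)
top button 459 [ 0.5472 -0.048   0.1383] [0.5965 0.0032 0.1519] [ 0.5718 -0.0222  0.1469]
((0.5723101496696472, -0.022483350709080696), 0.025754928588867188)
top lever 287 [ 0.5295 -0.1563  0.1057] [ 0.6048 -0.1026  0.1176] [ 0.5695 -0.129   0.1126]
((0.5669901371002197, -0.12907692790031433), (0.0857328474521637, 0.02200755476951599), 28.535123825073242)
top pin 34 [0.5417 0.0533 0.0922] [0.5569 0.0709 0.1067] [0.5498 0.0647 0.1001]
top jar 133 [0.5862 0.0198 0.1068] [0.6134 0.0463 0.1239] [0.5992 0.0326 0.118 ]
top rear tube 227 [ 0.6001 -0.1847  0.0802] [ 0.7299 -0.0909  0.1593] [ 0.6543 -0.1197  0.0972]
side deck 3598 [ 0.4824 -0.1733  0.071 ] [0.6578 0.1215 0.079 ] [0.555  0.0126 0.0758]
((0.5739526748657227, -0.024874180555343628), (0.12715405225753784, 0.27705177664756775), 14.008783340454102)
side button 356 [ 0.548  -0.0458  0.138 ] [0.5989 0.005  0.149 ] [ 0.5712 -0.0159  0.1456]
((0.5736847519874573, -0.020731518045067787), 0.02678600884974003)
side lever 222 [ 0.531  -0.1549  0.1051] [ 0.6079 -0.1017  0.1151] [ 0.5695 -0.1257  0.1112]
((0.5681573748588562, -0.12701092660427094), (0.0843362882733345, 0.023722048848867416), 26.82639503479004)
side pin 50 [0.5453 0.0603 0.0921] [0.5583 0.0751 0.1025] [0.5503 0.068  0.0985]
side jar 161 [0.5868 0.0204 0.1052] [0.6142 0.0486 0.1196] [0.5989 0.0383 0.1151]
side rear tube 126 [ 0.6003 -0.1794  0.0807] [ 0.7299 -0.0906  0.1594] [ 0.6834 -0.1288  0.1151]
```

carry_out(commands=[1,39.4,42.2,1,0,0,0,1,39.4,42.2,1,0,0,0,1,39.4,42.2,1,0,0,0,1,39.4,42.2,1,0,0,0,1,39.4,42.2,1,0,0,0,1,39.4,42.2,1,0,0,0,1,39.4,42.2,1,0,0,0,1,39.4,42.2,1,0,0,0,1,39.4,42.2,1,0,0,0,1,39.4,42.2,1,0,0,0,1,39.4,42.2,1,0,0,0,1,39.4,42.2,1,0,0,0], force=10)

```text
time_s: 1.6
ee_pos: [0.4793, -0.1653, 0.1821]
eef_rot: [-3.141, -0.0, -1.319]
force: [0.3, -1.0, 0.9]
grip_width: 0.0172
```

carry_out(commands=[1,5.2,5.5,0,0,0,0,1,5.2,5.5,0,0,0,0,1,5.2,5.5,0,0,0,0,1,5.2,5.5,0,0,0,0,1,5.2,5.5,0,0,0,0,1,5.2,5.5,0,0,0,0])

```text
time_s: 2.1
ee_pos: [0.5307, -0.1113, 0.1822]
eef_rot: [-3.141, -0.0, -1.32]
force: [-0.3, -0.9, 0.9]
grip_width: 0.0005
```

```bash
python3 - <<'E'
from h import *
o=ctrl.get_obs();print(o['ee_pos'],o['grip_width'])
im,W=cloud('side');im2,_=cloud('wrist')
cv2.imwrite('pics/c.png',np.hstack([cv2.resize(im[100:290,190:390],(400,380)),cv2.resize(im2,(400,380))]))
E
```

```text
[ 0.53071444 -0.11130492  0.18218623] 0.0005491783418872708
```

View pics/c.png

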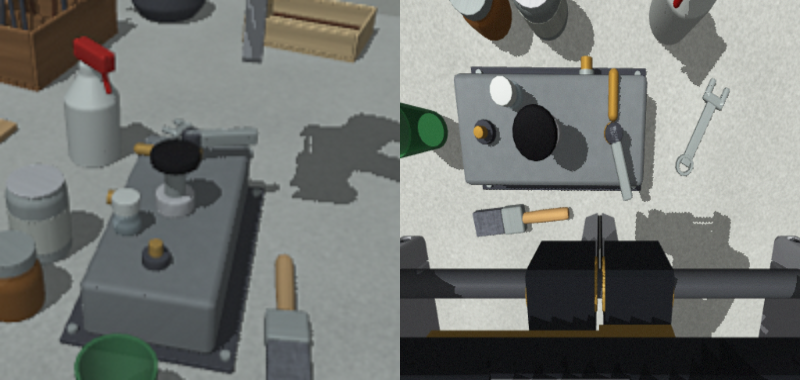

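The wrist view (right) shows shut fingertips around (600,220), but the side crop shows no gripper near the lever. I'll project the TCP into both cameras to check.

```bash
python3 - <<'E'
from h import *
np.set_printoptions(precision=3,suppress=True)
o=ctrl.get_obs();print(o['time_s'],o['ee_pos'])
pts={'tcp':o['ee_pos'],'button':[.572,-.0215,.145],'pivot':[.595,-.1135,.112],'tip':[.529,-.149,.112]}
for c in('side','wrist','top'):
    i=viewer.camera_info(c); R=np.array(i['R'])
    print(c,'campos',-R.T@i['t'])
    for n,p in pts.items():
        q=R@np.array(p)+i['t']; print(n,q[:2]/q[2]*i['fx']+[i['cx'],i['cy']],q[2])
im,W=cloud('side'); im2,W2=cloud('wrist')
print('side at tcp',[W[r,c] for r,c in [(160,295)]])
print(np.nanmax(W[140:180,270:330,2]))
cv2.imwrite('pics/d.png',im)
m=np.hypot(W2[...,0]-.53,W2[...,1]+.11)<.03
print(W2[m&(W2[...,2]>.15)].shape, W2[m&(W2[...,2]>.15)].min(0))
E
```

```text
2.2 [ 0.531 -0.111  0.182]
side campos [0.316 0.532 0.534]
tcp [314.894 144.632] 0.7503597434802404
button [278.294 175.78 ] 0.7226029152276131
pivot [286.297 166.074] 0.8170121591063992
tip [319.35  165.482] 0.8163970808272014
wrist campos [ 0.596 -0.095  0.392]
tcp [254.118 214.776] 0.21996376625954928
button [168.841 136.046] 0.2417363179257696
pivot [271.99  135.985] 0.27405262391101715
tip [287.615 204.74 ] 0.2909806245466341
top campos [0.494 0.029 1.025]
tcp [328.063 211.008] 0.8434165073571063
button [282.623 192.43 ] 0.8836287554350769
pivot [323.26  183.377] 0.920051851875704
tip [339.876 213.23 ] 0.9136672976171147
side at tcp [array([ 0.659, -0.324,  0.002])]
0.1489523404080443
(14491, 3) [ 0.522 -0.128  0.212]
```

View pics/d.png

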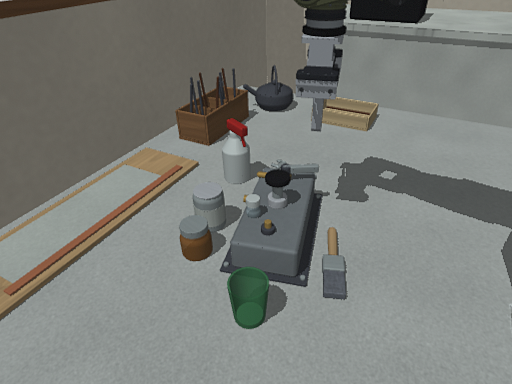

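The gripper is there, with its fingertip at about (318,131) against a projected TCP of (315,145). I'll resolve that discrepancy with depth.

```bash
python3 - <<'E'
from h import *
np.set_printoptions(precision=3,suppress=True)
for c in('side','top','wrist'):
    im,W=cloud(c); i=viewer.camera_info(c); print(c,i['fx'])
    m=(np.hypot(W[...,0]-.53,W[...,1]+.11)<.05)&(W[...,2]>.13)&(W[...,2]<.26)
    if m.sum():
        p=W[m]; r,cc=np.where(m); print(m.sum(),r.min(),r.max(),cc.min(),cc.max(),p.min(0),p.max(0))
        for z in np.arange(.15,.26,.01):
            k=p[abs(p[:,2]-z)<.005]
            if len(k): print(round(z,3),len(k),k.min(0)[:2],k.max(0)[:2])
print(W.shape, W[200:225:4,256])
E
```

```text
side 359.90817007767725
196 111 130 311 322 [ 0.519 -0.126  0.216] [ 0.54  -0.094  0.26 ]
0.22 23 [ 0.52  -0.121] [ 0.54  -0.097]
0.23 50 [ 0.52  -0.118] [ 0.538 -0.096]
0.24 46 [ 0.52  -0.126] [ 0.537 -0.096]
0.25 49 [ 0.519 -0.122] [ 0.537 -0.096]
0.26 28 [ 0.52  -0.114] [ 0.537 -0.094]
top 415.8271007134557
wrist 268.71880386696887
1067 215 245 233 278 [ 0.537 -0.122  0.212] [ 0.544 -0.097  0.26 ]
0.21 20 [ 0.539 -0.113] [ 0.542 -0.106]
0.22 133 [ 0.538 -0.121] [ 0.544 -0.098]
0.23 202 [ 0.537 -0.121] [ 0.544 -0.098]
0.24 248 [ 0.537 -0.121] [ 0.544 -0.097]
0.25 292 [ 0.537 -0.122] [ 0.544 -0.097]
0.26 172 [ 0.538 -0.121] [ 0.544 -0.097]
(384, 512, 3) [[ 0.498 -0.122 -0.001]
 [ 0.492 -0.123 -0.001]
 [ 0.485 -0.125 -0.002]
 [ 0.479 -0.126 -0.002]
 [ 0.473 -0.128 -0.001]
 [ 0.539 -0.11   0.218]
 [ 0.539 -0.11   0.227]]
```

Both cameras put the real fingertip about 30 mm above the reported TCP (z 0.21 against 0.182), while xy agrees. I'll go down in stages and check against the cameras.

carry_out(commands=[1,0,0,-4,0,0,0,1,0,0,-8,0,0,0,1,0,0,-8,0,0,0,1,0,0,-8,0,0,0,1,0,0,-8,0,0,0])

```text
time_s: 2.87
ee_pos: [0.5321, -0.111, 0.1044]
eef_rot: [-3.139, -0.002, -1.32]
force: [0.3, -0.6, -0.3]
grip_width: 0.0004
```

```bash
cat >> h.py <<'E'
def tip():
    o=ctrl.get_obs(); e=o['ee_pos']
    print('t',o['time_s'],'ee',e,'F',o['force'])
    for c in('side','wrist'):
        im,W=cloud(c); cv2.imwrite(f'pics/{c}_now.png',im)
        m=(abs(W[...,0]-e[0])<.018)&(abs(W[...,1]-e[1])<.018)&(W[...,2]>e[2]-.02)&(W[...,2]<e[2]+.1)
        p=W[m]
        if len(p): print(c,len(p),p.min(0),p.max(0), np.percentile(p[:,2],[1,5]), 'z offset',p[:,2].min()-e[2])
E
python3 - <<'E'
from h import *
np.set_printoptions(precision=3,suppress=True)
tip()
im=cv2.imread('pics/side_now.png');im2=cv2.imread('pics/wrist_now.png')
cv2.imwrite('pics/e.png',np.hstack([cv2.resize(im[80:270,220:420],(400,380),interpolation=cv2.INTER_CUBIC),cv2.resize(im2[60:280,150:382],(400,380))]))
E
```

```text
t 2.8667 ee [ 0.532 -0.111  0.104] F [ 0.255 -0.596 -0.304]
side 241 [ 0.52  -0.124  0.139] [ 0.541 -0.094  0.201] [0.139 0.144] z offset 0.03428358522198277
wrist 1310 [ 0.534 -0.122  0.135] [ 0.545 -0.098  0.204] [0.137 0.142] z offset 0.030339821018625812
```

View pics/e.png

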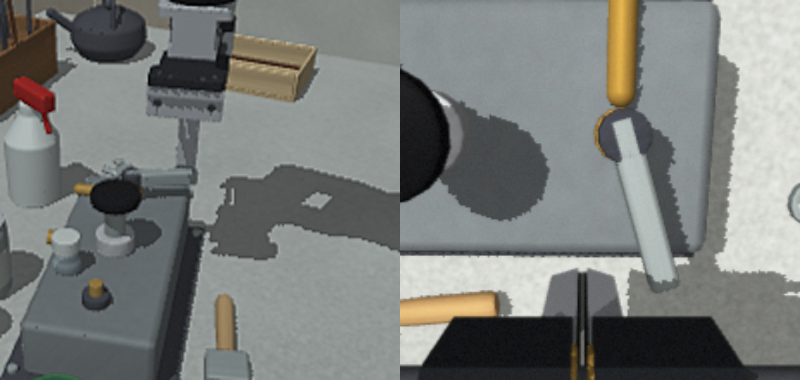

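```bash
python3 - <<'E'
import numpy as np
for c in('side','top'):
    W=np.load(c+'.npy'); m=(W[...,2]>.125)&(W[...,2]<.2)&(W[...,0]>.61)&(W[...,0]<.9)&(abs(W[...,1])<.3)
    p=W[m]; print(c,len(p),p.min(0) if len(p) else '',p.max(0) if len(p) else '')
E
```

```text
side 341 [ 0.72033426 -0.18594432  0.12501255] [ 0.78986985 -0.1423342   0.16868681]
top 377 [ 0.71924832 -0.18902995  0.12506737] [ 0.78538479 -0.14418754  0.17076994]
```

carry_out(commands=[1,0,0,-2,0,0,0,1,0,0,-3.6,0,0,0,1,0,0,-3.6,0,0,0,1,0,0,-3.6,0,0,0])

```text
time_s: 3.3
ee_pos: [0.5328, -0.1111, 0.0699]
eef_rot: [-3.137, -0.003, -1.32]
force: [0.2, 0.3, -0.0]
grip_width: 0.0005
```

```bash
python3 - <<'E'
import numpy as np
c,s=np.cos(.245),np.sin(.245);R=np.array([[c,-s],[s,c]])
for th in np.linspace(.3,1.57,8):
    d=np.array([-np.cos(th),-np.sin(th)]);n=np.array([np.sin(th),-np.cos(th)])
    p=.055*d-n*(.007+.0115*np.cos(th)+.008*np.sin(th))
    w=R@p+[.595,-.1135]; print(round(th,2),w.round(4),((w-[.5328,-.1111])*100).round(1))
E
```

```text
0.3 [ 0.5374 -0.1246] [ 0.5 -1.4]
0.48 [ 0.54   -0.1344] [ 0.7 -2.3]
0.66 [ 0.5446 -0.1439] [ 1.2 -3.3]
0.84 [ 0.5513 -0.1527] [ 1.8 -4.2]
1.03 [ 0.5598 -0.1602] [ 2.7 -4.9]
1.21 [ 0.5701 -0.1659] [ 3.7 -5.5]
1.39 [ 0.5815 -0.1695] [ 4.9 -5.8]
1.57 [ 0.5937 -0.1705] [ 6.1 -5.9]
```

carry_out(commands=[1,0.3,-0.8,-0.2,0,0,0,1,0.5,-1.4,-0.2,0,0,0,1,0.7,-2.3,-0.2,0,0,0,1,1.2,-3.3,-0.2,0,0,0,1,1.8,-4.2,-0.2,0,0,0,1,2.7,-4.9,-0.2,0,0,0,1,3.7,-5.5,-0.2,0,0,0,1,4.9,-5.8,-0.2,0,0,0,1,5.7,-5.9,-0.2,0,0,0,1,5.7,-5.9,-0.2,0,0,0,1,5.7,-5.9,-0.2,0,0,0])

```text
time_s: 4.22
ee_pos: [0.5898, -0.1708, 0.0675]
eef_rot: [-3.138, -0.003, -1.32]
force: [0.2, -0.2, -0.3]
grip_width: 0.0005
```

```bash
python3 - <<'E'
from h import *
np.set_printoptions(precision=3,suppress=True)
tip()
im=cv2.imread('pics/side_now.png');im2=cv2.imread('pics/wrist_now.png')
cv2.imwrite('pics/f.png',np.hstack([cv2.resize(im[80:270,220:420],(400,380),interpolation=cv2.INTER_CUBIC),cv2.resize(im2[60:280,150:382],(400,380))]))
E
```

```text
t 4.2167 ee [ 0.59  -0.171  0.068] F [ 0.184 -0.202 -0.265]
side 257 [ 0.573 -0.183  0.074] [ 0.608 -0.153  0.164] [0.074 0.076] z offset 0.006338418173346835
wrist 1849 [ 0.572 -0.189  0.066] [ 0.608 -0.153  0.167] [0.073 0.074] z offset -0.0017166114021926193
```

View pics/f.png

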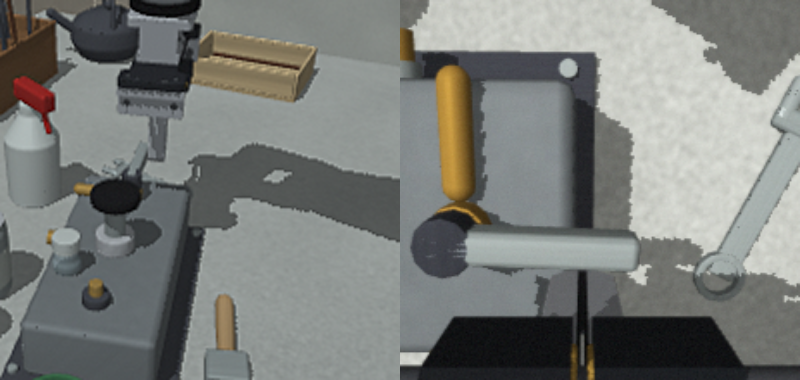

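The fingertip has swung the lever to nearly closed. In the wrist view it points to the right end, pivot (440,247) and tip (637,250). I'll keep pushing gently until the stop shows in the force.

carry_out(commands=[1,0.3,0.07,0,0,0,0,1,0.6,0.15,0,0,0,0,1,0.6,0.15,0,0,0,0,1,0.6,0.15,0,0,0,0])

```text
time_s: 4.65
ee_pos: [0.5935, -0.1697, 0.0677]
eef_rot: [3.141, -0.002, -1.32]
force: [-14.5, -4.0, 6.5]
grip_width: 0.0004
```

The force of 15 N shows it's at the stop. I'll back off, rise, and check the angle.

carry_out(commands=[1,-2,-0.5,0,0,0,0,1,-4,-1,1,0,0,0,1,-4,-1,5,0,0,0,1,-4,-1,8,0,0,0,1,-4,-1,10,0,0,0,1,-4,-1,10,0,0,0,1,-4,-1,10,0,0,0])

```text
time_s: 5.23
ee_pos: [0.5539, -0.1798, 0.1687]
eef_rot: [-3.14, -0.003, -1.32]
force: [0.2, 0.6, -0.9]
grip_width: 0.0002
```

```bash
python3 - <<'E'
from h import *
np.set_printoptions(precision=4,suppress=True)
o=ctrl.get_obs();print(o['time_s'],o['ee_pos'],o['eef_rot'],o['force'])
for c in ('wrist','side','top'):
    im,W=cloud(c); z=W[...,2]
    m=(z>.105)&(z<.119)&(W[...,1]<-.07)&(W[...,1]>-.21)&(abs(W[...,0]-.59)<.06)
    m=cv2.morphologyEx(m.astype(np.uint8),cv2.MORPH_OPEN,np.ones((3,3)))>0
    p=W[m][:,:2].astype(np.float32)
    if len(p)<10: continue
    far=p[np.hypot(*(p-[.595,-.1135]).T)>.025]
    v=cv2.fitLine(far,cv2.DIST_HUBER,0,.01,.01).ravel()
    print(c,len(p),v,'release',np.arctan2(v[1],v[0])%np.pi-(.245) ,p.min(0),p.max(0))
E
```

```text
5.2333 [ 0.5539 -0.1798  0.1687] [-3.1405 -0.0033 -1.3199] [ 0.2433  0.6321 -0.9065]
wrist 1348 [ 0.2423 -0.9702  0.6081 -0.1621] release 1.5705004 [ 0.5847 -0.1882] [ 0.6201 -0.1035]
side 145 [ 0.2344 -0.9721  0.607  -0.1599] release 1.5623626 [ 0.5851 -0.1854] [ 0.6179 -0.1022]
top 266 [ 0.244  -0.9698  0.6068 -0.1622] release 1.5723106 [ 0.5845 -0.1872] [ 0.6183 -0.1039]
```

The lever reads 1.57 in all three cameras, so it is closed. Next I'll go over the plunger.

carry_out(commands=[1,1.8,15.8,0,0,0,0,1,1.8,15.8,0,0,0,0,1,1.8,15.8,0,0,0,0,1,1.8,15.8,0,0,0,0,1,1.8,15.8,0,0,0,0,1,1.8,15.8,-3.4,0,0,0,1,1.8,15.8,-3.4,0,0,0,1,1.8,15.8,-3.4,0,0,0])

```text
time_s: 6.05
ee_pos: [0.5699, -0.0217, 0.1307]
eef_rot: [3.135, 0.001, -1.32]
force: [0.8, -0.2, -0.1]
grip_width: 0.0007
```

```bash
python3 - <<'E'
from h import *
np.set_printoptions(precision=3,suppress=True)
tip()
im=cv2.imread('pics/side_now.png');im2=cv2.imread('pics/wrist_now.png')
cv2.imwrite('pics/g.png',np.hstack([cv2.resize(im[80:270,200:400],(400,380),interpolation=cv2.INTER_CUBIC),cv2.resize(im2[60:280,150:382],(400,380))]))
E
```

```text
t 6.05 ee [ 0.57  -0.022  0.131] F [ 0.801 -0.245 -0.075]
side 541 [ 0.552 -0.039  0.111] [ 0.588 -0.004  0.227] [0.113 0.117] z offset -0.019817701951222552
wrist 2276 [ 0.555 -0.04   0.142] [ 0.588 -0.004  0.231] [0.144 0.144] z offset 0.01099797265834665
```

View pics/g.png

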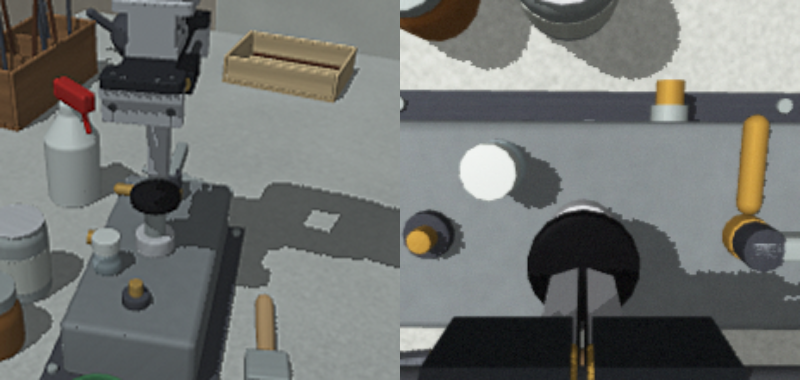

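The fingertip is centred over the button, which shows at about (583,260) in the wrist view. I'll press down and watch the force for the stop.

carry_out(commands=[1,0.2,0,-1.5,0,0,0,1,0.2,0,-2.5,0,0,0,1,0.2,0,-3.5,0,0,0,1,0.2,0,-4.3,0,0,0,1,0.2,0,-4.7,0,0,0,1,0.2,0,-4.7,0,0,0,1,0.2,0,-4.7,0,0,0])

```text
time_s: 6.73
ee_pos: [0.5743, -0.0227, 0.0876]
eef_rot: [-3.141, -0.002, -1.321]
force: [0.6, -2.7, 10.3]
grip_width: 0.0003
```

carry_out(commands=[1,-0.2,0,-0.4,0,0,0,1,-0.2,0,-0.7,0,0,0,1,-0.2,0,-0.7,0,0,0])

```text
time_s: 6.98
ee_pos: [0.5744, -0.0228, 0.083]
eef_rot: [-3.135, -0.004, -1.322]
force: [4.6, 2.5, 12.9]
grip_width: 0.0006
```

carry_out(commands=[1,0,0,-0.4,0,0,0,1,0,0,-0.6,0,0,0,1,0,0,-0.6,0,0,0])

```text
time_s: 7.23
ee_pos: [0.5751, -0.0228, 0.0824]
eef_rot: [-3.132, -0.005, -1.322]
force: [-23.3, 5.6, 51.4]
grip_width: 0.0003
```

The stop is found at reported z ≈ 0.0825. I'll release fully and measure the pin.

carry_out(commands=[1,0,0,1,0,0,0,1,-0.3,0,3,0,0,0,1,-0.3,0.1,4.8,0,0,0,1,-0.3,0.1,4.8,0,0,0,1,-0.3,0.1,4.8,0,0,0,1,-0.3,0.1,4.8,0,0,0])

```text
time_s: 7.73
ee_pos: [0.5718, -0.0219, 0.1295]
eef_rot: [-3.133, -0.004, -1.322]
force: [-0.8, 0.2, -0.1]
grip_width: 0.0004
```

```bash
cat >> h.py <<'E'
def pin():
    o=ctrl.get_obs(); print(o['time_s'],o['ee_pos'],o['eef_rot'],o['force'])
    for c in('side','top','wrist'):
        im,W=cloud(c); cv2.imwrite(f'pics/{c}_now.png',im); x,y,z=W[...,0],W[...,1],W[...,2]
        p=W[(np.hypot(x-.55,y-.069)<.013)&(z>.088)&(z<.14)]
        if len(p): print(c,'pin top',len(p),np.percentile(p[:,2],[50,90,97,100]))
        b=W[(np.hypot(x-.572,y+.0215)<.027)&(z>.1)&(z<.150)]
        if len(b): print(c,'button top',len(b),np.percentile(b[:,2],[50,90]))
E
python3 - <<'E'
from h import *
np.set_printoptions(precision=4,suppress=True)
pin()
E
```

```text
7.7333 [ 0.5718 -0.0219  0.1295] [-3.1329 -0.0042 -1.322 ] [-0.8084  0.1734 -0.0673]
side pin top 124 [0.1018 0.113  0.1136 0.1141]
side button top 473 [0.1435 0.1451]
top pin top 18 [0.0893 0.1111 0.1142 0.1161]
wrist pin top 320 [0.1092 0.1108 0.1113 0.1119]
wrist button top 2058 [0.142  0.1428]
```

The pin is at about 0.112 m (≈19 mm out), so two or three more strokes are needed. Now one full stroke, down and back up.

carry_out(commands=[1,0,0,-2,0,0,0,1,0,0,-3.5,0,0,0,1,0,0,-4.6,0,0,0,1,0,0,-5.1,0,0,0,1,0,0,-5.1,0,0,0,1,0,0,-5.1,0,0,0])

```text
time_s: 8.38
ee_pos: [0.5731, -0.022, 0.0825]
eef_rot: [-3.129, -0.006, -1.322]
force: [-15.3, 0.6, 44.4]
grip_width: 0.0002
```

Bottom reached. Next is the release.

carry_out(commands=[1,0,0,1.5,0,0,0,1,-0.1,0,3,0,0,0,1,-0.1,0,4.7,-0.01,-0.005,0,1,-0.1,0,4.7,-0.01,-0.005,0,1,-0.1,0,4.7,-0.01,-0.005,0,1,-0.1,0,4.7,-0.01,-0.005,0])

```text
time_s: 8.88
ee_pos: [0.5716, -0.0219, 0.1281]
eef_rot: [-3.128, -0.016, -1.322]
force: [0.3, 0.6, -0.2]
grip_width: 0.0005
```

```bash
python3 - <<'E'
from h import *
np.set_printoptions(precision=4,suppress=True)
pin()
E
```

```text
8.8833 [ 0.5716 -0.0219  0.1281] [-3.1284 -0.0158 -1.3217] [ 0.3457  0.5555 -0.1988]
side pin top 148 [0.1045 0.1192 0.1199 0.1207]
side button top 471 [0.145  0.1467]
top pin top 9 [0.0889 0.09   0.0907 0.091 ]
wrist pin top 382 [0.1156 0.1175 0.118  0.1193]
wrist button top 2088 [0.1436 0.1445]
```

carry_out(commands=[1,0,0,-2,0.01,0.005,0,1,0,0,-3.5,0.01,0.005,0,1,0,0,-4.5,0.01,0.005,0,1,0,0,-4.9,0.01,0.005,0,1,0,0,-4.9,0.01,0.005,0,1,0,0,-4.9,0.01,0.005,0])

```text
time_s: 9.53
ee_pos: [0.5732, -0.022, 0.0827]
eef_rot: [-3.126, -0.006, -1.322]
force: [-9.7, 2.2, 34.3]
grip_width: 0.0007
```

carry_out(commands=[1,0,0,1.5,0,0,0,1,-0.1,0,3,0,0,0,1,-0.1,0,4.7,0,0,0,1,-0.1,0,4.7,0,0,0,1,-0.1,0,4.7,0,0,0,1,-0.1,0,4.7,0,0,0])

```text
time_s: 10.03
ee_pos: [0.5717, -0.022, 0.1282]
eef_rot: [-3.128, -0.006, -1.322]
force: [-0.2, 0.5, -0.3]
grip_width: 0.0004
```

```bash
python3 - <<'E'
from h import *
np.set_printoptions(precision=4,suppress=True)
pin()
E
```

```text
10.0333 [ 0.5717 -0.022   0.1282] [-3.1281 -0.0057 -1.3218] [-0.1515  0.4557 -0.3042]
side pin top 168 [0.1074 0.1256 0.1263 0.1271]
side button top 475 [0.145  0.1467]
top pin top 15 [0.0906 0.1243 0.1265 0.1271]
wrist pin top 453 [0.1191 0.1238 0.1242 0.1251]
wrist button top 2092 [0.1436 0.1445]
```

The pin is at about 0.125 m, but the measurement can't exclude its being a millimetre short. One more full stroke is harmless and makes certain, then I'll come away upward.

carry_out(commands=[1,0,0,-2,0,0,0,1,0,0,-3.5,0,0,0,1,0,0,-4.5,0,0,0,1,0,0,-4.9,0,0,0,1,0,0,-4.9,0,0,0,1,0,0,-4.9,0,0,0])

```text
time_s: 10.68
ee_pos: [0.5732, -0.0221, 0.0827]
eef_rot: [-3.124, -0.007, -1.322]
force: [-7.8, 0.1, 32.0]
grip_width: 0.0007
```

carry_out(commands=[1,0,0,1.5,0,0,0,1,-0.1,0,3,0,0,0,1,-0.1,0,6,0,0,0,1,-0.1,0,9,0,0,0,1,-4,-4,12,0,0,0,1,-8,-8,14,0,0,0,1,-12,-12,14,0,0,0,1,-12,-12,14,0,0,0,1,-12,-12,14,0,0,0,1,-12,-12,14,0,0,0])

```text
time_s: 11.52
ee_pos: [0.452, -0.1437, 0.2231]
eef_rot: [-3.123, -0.008, -1.325]
force: [1.0, 0.1, 0.3]
grip_width: 0.0004
```

```bash
python3 - <<'E'
from h import *
np.set_printoptions(precision=4,suppress=True)
pin()
im=cv2.imread('pics/side_now.png');im2=cv2.imread('pics/top_now.png')
cv2.imwrite('pics/i.png',np.hstack([cv2.resize(im[130:340,170:360],(400,442),interpolation=cv2.INTER_CUBIC),cv2.resize(im2[100:300,180:380],(400,442),interpolation=cv2.INTER_CUBIC)]))
E
```

```text
11.5167 [ 0.452  -0.1437  0.2231] [-3.1231 -0.0081 -1.3248] [1.0069 0.1415 0.2698]
side pin top 163 [0.1079 0.1252 0.1263 0.1272]
side button top 476 [0.145  0.1467]
top pin top 66 [0.1177 0.1267 0.1277 0.1297]
top button top 454 [0.1463 0.1482]
wrist pin top 378 [0.1155 0.1232 0.1237 0.1246]
wrist button top 2353 [0.1431 0.1441]
```

View pics/i.png

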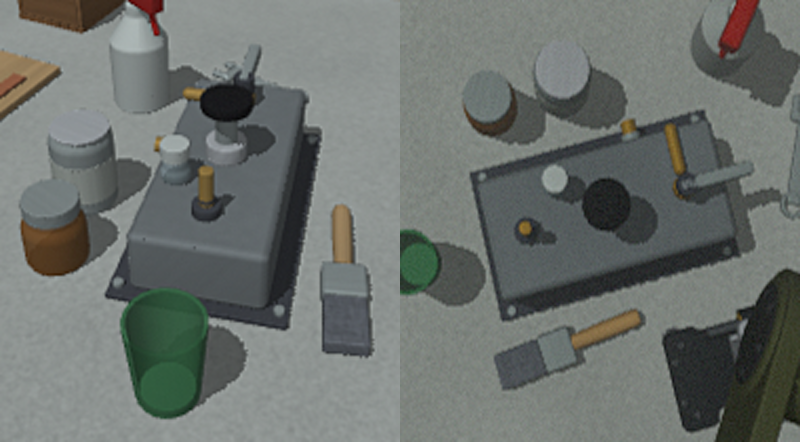

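The lever is closed, pointing right at (720,175). The pin stands tall at (206,185) with its top at about 0.125 m and didn't change on the extra stroke. The plunger is up and nothing else has moved.

```bash
python3 -c "
from station import ticket
print(ticket.hand_in())"
```

```text
the job is handed in; nothing more can be done
None
```

The air unit is up to pressure and the job is handed in, with the arm clear and touching nothing. It took about 11.5 s of the 56 s.

- **Lever:** I pushed it round with the shut fingertips until the wrist force showed about 15 N at the stop. Afterwards it measured 1.56 to 1.57 rad in all three cameras.
- **Plunger:** I made four full strokes to the hard stop, letting the button come all the way up each time. The first downstroke paused on the way while I found the stop. Peak readings at the stop were 51, 44, 34 and 32 N, through the fingertips.
- **Pin:** Its top rose from about 0.10 m to 0.112, 0.118 and then 0.125 m. The fourth stroke left it unchanged, so I take it as fully out. I could not make out the dark ring above the collar at this image resolution.
- **Last checks:** The plunger is back up, with its top at about 0.145 m. In the last picture the other things stand where they did.
- **Disagreement:** The real fingertips sit about 30 mm higher than the reported TCP. The side and wrist cameras agreed on this, so I set heights from the cameras and contact forces.

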